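# Fold open the jar cupboard's bifold door

### The arm

A 6-joint arm with a two-finger parallel gripper is mounted at the origin on the work surface. World frame = base frame: x ahead of the robot, y to its left, z up, the work surface at z = 0. Lengths are in m, angles in rad, forces in N, time in s.
With the tool pointing down it reaches from about 0.3 to 0.775 m from the base axis. Payload 14.6 kg.
Tool frame: the origin (TCP) lies between the finger pads; the fingertips stand 19 mm ahead of it and the grasp point (between the pads) is the TCP (ctrl.finger_overhang is the distance from the TCP to the fingertips, in m); z points along the fingers, y is the direction in which the jaws open and shut (so a half turn about z gives the same grasp; the last joint's range is limited). The gripper opens to 94 mm and grips with 3 to 60 N. Pads are 16 mm wide; open, the fingers measure 119 mm over their backs; the gripper's body (75 mm by 177 mm) begins 78 mm behind the grasp point.
Start: joints at [-1.177, 0.3, 1.521, -0, 1.321, -0.067], TCP at [0.245, -0.493, 0.224] pointing down, gripper open.
Joint ranges: [-3.03, 3.03], [-0.79, 2.21], [0.23, 2.52], [-1.04, 4.18], [0, 3.07], [-2.55, 2.55]. Speed limits (rad/s): [2.22, 2.22, 2.57, 3.14, 3.14, 3.14].

### API

Orientations are given as [roll, pitch, yaw] about the fixed x, y, z axes, in that order (R = Rz(yaw) Ry(pitch) Rx(roll)).
In Python, from station import ctrl gives the robot as it stands.
- The arm moves only by the tool send_rows, never from a script. Its argument "series" is a list of rows, each a list of 7 numbers: the turn, a rotation vector about the tool's x, y, z in degrees, then the shift along the tool's x, y, z in m, then the gripper's target within -1 to 1 (fully open at 1, half-way at 0, shut at -1). A call has 1 to 8 rows; each row is the pose to reach, as a shift and turn from the pose commanded when the call began, along the tool's axes at that moment; what a row does not reach only later rows make up. A row lasts 1/10 s, in which the tool goes at most 50 mm and 8.59 degrees, less where a joint would pass 70% of its speed; a pose out of reach is approached as far as the arm can. A call with a gripper value outside its range is refused whole. The fingers move at their own pace and stop on an object; "force" is the grip in N (left out, the last holds). Time passes only in rows, so rows that repeat a pose let the fingers close. It gives the time, the measured TCP pose, the force and the opening at its end, in the units of the state.
- ctrl.get_obs(): the state, without advancing time (a new reading comes with each control period).
- ctrl.camera(name): name is "scene" or "top" or "wrist"; returns a dict with "pixels" (384x512x3 uint8, red, green, blue), "z_map" (384x512 float32, m along the optical axis (not along the pixel's ray), 0 where there is no reading), "fov_y" (degrees; the focal length in pixels is half the picture's height over the tangent of half this angle, whatever the lens; pixels are square), "cx", "cy" (the principal point, pixels), "R" (3x3) and "t" (3): a world point X has camera coordinates R X + t. Camera axes: x right, y down, z forward; pixel columns grow to the right and rows downward; lengths in m; the calibration is good to about 2 mm. A picture is of the moment at which its call begins.
- ctrl.hand_in(): hands the job in, once; it reports no verdict.
The state is a dict: "time_s": time; "qpos": joint angles; "joint_vel": joint speeds; "tau": joint torques, N m; "ee_pos": TCP position; "eef_rot": TCP orientation; "force": force on the tool from outside, world axes, zero at the start; "moment": the same for the moment, N m; "grip_width": finger opening in m.
Only numpy, scipy, OpenCV 4.12 (cv2) and the standard library are available. Lean on these libraries where they do the work, as an engineer would, in place of code of your own. Each camera call takes 0.05 s, during which the arm holds its last target.

### The job

Two small wooden cupboards stand side by side on the bench. Take the upright bar pull on the one whose door is made of two folding panels, and draw that door fully open so that both panels fold up along their track. Let go and leave it standing open; leave the other cupboard, with the single-panel door, shut.

Things in the scene. Friction and masses are not known exactly. Their poses are not given: they have to be found in the camera images.
- fold_pull: Pull of the two-panel folding door: upright steel bar, 12 mm thick, 140 mm long, its axis 45 mm off the face of the leading (farther from pivot) panel, 30 mm past the fold line. Origin on the bar's axis, 25 mm below its top end, 190 mm above the bench, 30 mm below the cupboard top. Top 60 mm of bar free all round; two posts below. x points at the panel's face, y along it to the fold, z up.
- fold_pivot (a point): Fixed upright pivot line of the folding door: left (+y) edge of the opening, on the panels' back plane, at the pull's height. x points into the cupboard, y left along the track (shut panels extend along -y), z up. Fixed wooden cupboard 268 wide, 160 deep, 220 high (mm), clear back, aluminium track along the front of its top. Two panels, each 120 wide, 14 thick, hinged together on their back faces.
- fold (a joint): Fold angle a, rad: 0 shut, 1.42 at its stop; may start a crack open; a few N at the pull; stays where left. The first panel turns a clockwise from above, the leading one a anticlockwise, its far edge sliding in the track towards the pivot, the fold coming out to the robot. Bar axis in fold_pivot's axes (mm): x = -(90 sin a + 59 cos a), y = -(150 cos a + 59 sin a).
- plain_door (a joint): Opening angle, rad, of the other cupboard's door: 0 shut, to be left so. Same size, wood and bar pull, but the door is one single panel 240 mm wide hinged at its left, with the pull near its right edge, and there is no track. The two cupboards may stand either way round.

How it is judged:
By the outcome, as a careful person would: the job done as asked, in the order asked, and still so for the second after the job is handed in, with the robot touching nothing.
It also fails if it takes over 35 s, if anything falls off the work surface, if the arm or the gripper's body presses on something with over 40 N, if the wrist force passes 120 N, or if a joint passes its speed limit or range.

## Working session

There is one attempt and no reset: what is moved stays moved. The work goes in short steps, Python scripts to look and compute and a tool call to move; the robot and the scene stay as the last step left them, time stands still between calls to the robot, and variables do not carry over. Pictures are saved under pics/ and viewed, and the job is handed in when it is done.

Besides the shell and the picture viewer there is one more tool, called in YAML: its name, and indented under it one key for each argument. send_rows: Moves the arm, as the interface text tells. Its arguments: {"type":"object","properties":{"series":{"type":"array"},"force":{"type":"number"}},"required":["series"]}

```bash
mkdir -p pics; ls
python3 - <<'E'
from station import ctrl
import cv2,numpy as np
print(ctrl.get_obs())
for n in ["scene","top","wrist"]:
    c=ctrl.camera(n); cv2.imwrite(f"pics/{n}0.png",c["pixels"][:,:,::-1]); np.savez(f"{n}0.npz",**c)
    print(n,c["fov_y"],c["cx"],c["cy"],c["R"].round(3).tolist(),c["t"])
E
```

```text
pics
{'time_s': 0.0, 'qpos': array([-1.17663025e+00,  3.00499856e-01,  1.52163127e+00,  1.33136345e-05,
        1.32072137e+00, -6.66350609e-02]), 'joint_vel': array([-0.00208406, -0.00144724, -0.00164115,  0.00195046, -0.00013071,
        0.00127234]), 'tau': array([-1.58971841e-03, -5.31820536e+01, -3.52741778e+01,  7.07572815e-02,
        2.44566542e-02, -1.04012508e-04]), 'ee_pos': array([ 0.24444667, -0.49239499,  0.22384932]), 'eef_rot': array([-3.14033646e+00, -9.67547630e-05,  4.60797775e-01]), 'force': array([-1.1493478 ,  0.88388271, -0.29181568]), 'moment': array([-0.00552689, -0.04628836, -0.03110613]), 'grip_width': 0.09388704579478424}
scene 44.21035557454543 245.54310567006203 184.51985649774124 [[-0.217, 0.976, -0.003], [0.934, 0.207, -0.291], [-0.283, -0.066, -0.957]] [ 0.05510776 -0.55727415  1.39664183]
top 57.11915075480964 260.0589525436958 191.5201068637919 [[-0.03, -0.999, -0.04], [-0.996, 0.033, -0.081], [0.083, 0.037, -0.996]] [0.09990014 0.63879469 0.7844493 ]
wrist 60.20546466137891 259.1872926163798 196.6163877134778 [[0.444, -0.896, -0.002], [-0.868, -0.431, 0.246], [-0.221, -0.108, -0.969]] [-0.54924377 -0.025443    0.39055857]
```

View pics/scene0.png

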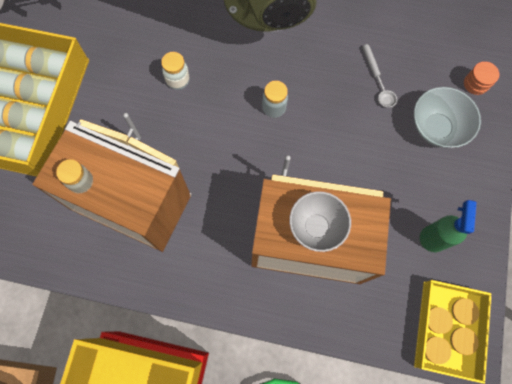

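View pics/top0.png

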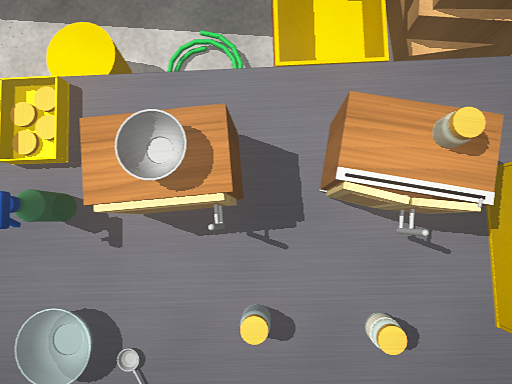

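View pics/wrist0.png

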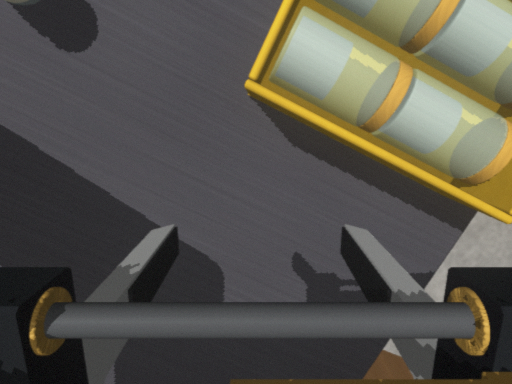

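The two-panel cupboard (white track on its top) is on the right in the top view, at about (415,150). Its bar top is near (425,233) and the door is slightly cracked open. The other cupboard, under the bowl, is the plain one. I'll zoom in next.

```bash
cat > h.py <<'E'
import numpy as np,cv2
def load(n): return dict(np.load(n+".npz"))
def K(c):
    f=c["pixels"].shape[0]/2/np.tan(np.radians(float(c["fov_y"]))/2); return f
def ray(c,u,v):
    f=K(c); d=c["R"].T@np.array([(u-c["cx"])/f,(v-c["cy"])/f,1]); o=-c["R"].T@c["t"]; return o,d
def onz(c,u,v,z):
    o,d=ray(c,u,v); return o+d*(z-o[2])/d[2]
def dep(c,u,v):
    o,d=ray(c,u,v); return o+d*c["z_map"][int(round(v)),int(round(u))]
def proj(c,X):
    p=c["R"]@np.array(X)+c["t"]; f=K(c); return f*p[0]/p[2]+c["cx"],f*p[1]/p[2]+c["cy"]
E
python3 - <<'E'
from h import *
c=load("top0"); im=c["pixels"][:,:,::-1]
cv2.imwrite("pics/z1.png",cv2.resize(im[80:250,310:510],None,fx=4,fy=3.5*4/3.5,interpolation=cv2.INTER_CUBIC)[:600+80])if 0 else cv2.imwrite("pics/z1.png",cv2.resize(im[150:250,310:510],None,fx=4,fy=4,interpolation=cv2.INTER_CUBIC))
s=load("scene0");im=s["pixels"][:,:,::-1]
cv2.imwrite("pics/z2.png",cv2.resize(im[100:250,30:200],None,fx=4,fy=4,interpolation=cv2.INTER_CUBIC))
E
```

```text
(no output)
```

View pics/z1.png

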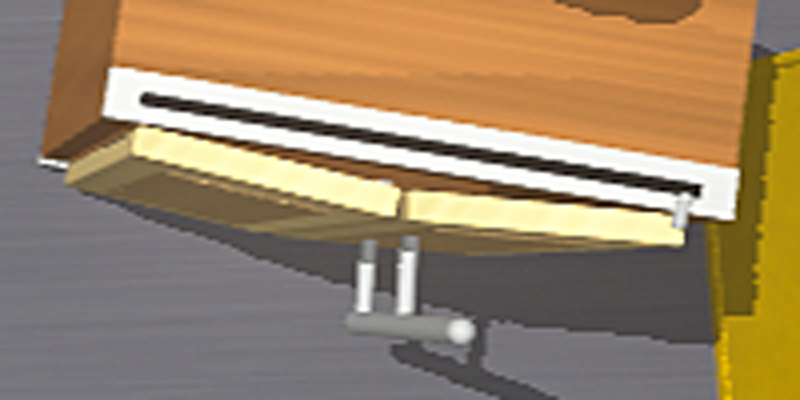

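View pics/z2.png

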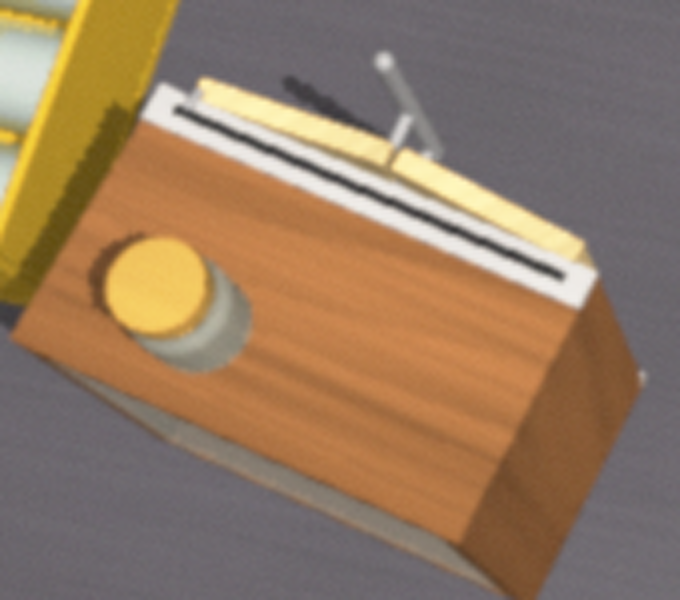

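Bar top: zoom (460,330) in the top view and (383,62) in the scene view. Front track edge: zoom (103,118) to (735,220) in the top view.

```bash
cat >> h.py <<'E'
def tri(l):
    A=0;b=0
    for c,u,v in l:
        o,d=ray(c,u,v); d=d/np.linalg.norm(d); P=np.eye(3)-np.outer(d,d); A=A+P; b=b+P@o
    X=np.linalg.solve(A,b); return X,[np.linalg.norm(np.cross(X-ray(c,u,v)[0],ray(c,u,v)[1]/np.linalg.norm(ray(c,u,v)[1]))) for c,u,v in l]
E
python3 - <<'E'
from h import *
np.set_printoptions(precision=4,suppress=True)
t=load("top0");s=load("scene0")
z1=lambda x,y:(310+x/4-.4,150+y/4-.4); z2=lambda x,y:(30+x/4-.4,100+y/4-.4)
print("bar",tri([(t,*z1(460,329)),(s,*z2(383,62))]), onz(t,*z1(460,329),.215),onz(s,*z2(383,62),.215), dep(t,*z1(460,329)))
L=tri([(t,*z1(103,118)),(s,*z2(597,270))]);R=tri([(t,*z1(735,220)),(s,*z2(162,85))])
print(L,R,np.linalg.norm(L[0]-R[0]))
BL=tri([(t,*z1(112,68)),(s,*z2(578,308))]);print("track back L",BL)
for p in[(120,90),(715,190),(400,60),(300,170),(550,215)]: print(p,dep(t,*z1(*p)))
LL,RR=L[0],R[0]
ey=(LL-RR);ey[2]=0;ey/=np.linalg.norm(ey); ex=np.array([ey[1],-ey[0],0]); print("ey",ey,"ex",ex,"yaw",np.degrees(np.arctan2(ex[1],ex[0])))
# hinge pts
for n,p in [("panel1 left back top",(140,127)),("fold front gap",(402,215)),("panel2 right end",(683,240))]: 
    X=onz(t,*z1(*p),.21); print(n,X,(X-LL)@ex,(X-LL)@ey)
b=tri([(t,*z1(460,329)),(s,*z2(383,62))])[0]; print("bar rel L corner",(b-LL)@ex,(b-LL)@ey)
E
```

```text
bar (array([ 0.5473, -0.2057,  0.2222]), [np.float64(0.00020971542931949114), np.float64(0.00020971542931955313)]) [ 0.547  -0.2089  0.215 ] [ 0.5445 -0.2082  0.215 ] [ 0.547  -0.2083  0.2164]
(array([ 0.6418, -0.0575,  0.2311]), [np.float64(0.00043140844051609126), np.float64(0.000431408440516106)]) (array([ 0.59  , -0.3165,  0.2322]), [np.float64(0.001188113991603454), np.float64(0.001188113991603403)]) 0.2641230224019358
track back L (array([ 0.6636, -0.0626,  0.2286]), [np.float64(0.0006493210096993624), np.float64(0.0006493210096993153)])
(120, 90) [ 0.6546 -0.0671  0.2237]
(715, 190) [ 0.6029 -0.3158  0.2236]
(400, 60) [ 0.6639 -0.189   0.2201]
(300, 170) [ 0.6176 -0.1441  0.2179]
(550, 215) [ 0.5947 -0.2485  0.2191]
ey [0.1961 0.9806 0.    ] ex [ 0.9806 -0.1961  0.    ] yaw -11.311772087609794
panel1 left back top [ 0.6396 -0.0777  0.21  ] 0.0018356654860486542 -0.02026517021711867
fold front gap [ 0.597  -0.1894  0.21  ] -0.018049558211433746 -0.13815229354883954
panel2 right end [ 0.5823 -0.3086  0.21  ] -0.009062795369912918 -0.2578851243942842
bar rel L corner -0.06356937984889197 -0.16389663074083666
```

Run:
```python
from h import *
np.set_printoptions(precision=4,suppress=True)
t=load("top0");s=load("scene0")
z1=lambda x,y:(310+x/4-.4,150+y/4-.4); z2=lambda x,y:(30+x/4-.4,100+y/4-.4)
for c,zz,l,r,b,f in [(t,z1,(103,118),(735,220),(460,329),[(132,155),(398,217),(404,220),(685,245)]),(s,z2,(597,270),(162,85),(383,62),[(583,240),(395,148),(388,152),(200,80)])]:
    L=onz(c,*zz(*l),.2237);R=onz(c,*zz(*r),.2237);B=onz(c,*zz(*b),.215)
    ey=(L-R);w=np.linalg.norm(ey);ey/=w;ex=np.array([ey[1],-ey[0],0])
    print(L,R,w,"yaw",np.degrees(np.arctan2(ex[1],ex[0])),"bar",B,(B-L)@ex,(B-L)@ey)
    for p in f:
        X=onz(c,*zz(*p),.218); print("  ",(X-L)@ex,(X-L)@ey)
```

```text
[ 0.6427 -0.0592  0.2237] [ 0.5899 -0.3229  0.2237] 0.26896428826706237 yaw -11.307257837969525 bar [ 0.547  -0.2089  0.215 ] -0.06448974350823622 -0.1655616197108656
   -0.01323180092013294 -0.015701325493154995
   -0.0212777001811078 -0.13212651279565987
   -0.022143521954936986 -0.13481508990418106
   -0.013265298395932627 -0.25297141706888343
[ 0.6395 -0.0587  0.2237] [ 0.5874 -0.3194  0.2237] 0.2658665665539903 yaw -11.298213018526448 bar [ 0.5445 -0.2082  0.215 ] -0.06389834934131661 -0.16523575282570455
   -0.013714694252708775 -0.016009387885934437
   -0.020147671895482458 -0.13364482593242805
   -0.016522558880057277 -0.13603527873069401
   -0.012539601367313183 -0.2513321831915788
```

```bash
cat > row.py <<'E'
import sys,numpy as np
from scipy.spatial.transform import Rotation as Ro
from station import ctrl
np.set_printoptions(precision=4,suppress=True)
def rows(targets,o=None):
    o=o or ctrl.get_obs(); R=Ro.from_euler('xyz',o["eef_rot"]); p=o["ee_pos"]
    print("t",o["time_s"],"p",p,"rpy",o["eef_rot"],"F",o["force"],"w",o["grip_width"],"q",o["qpos"])
    for x,y,z,yaw in targets:
        T=Ro.from_euler('xyz',[np.pi,0,yaw]); rv=np.degrees((R.inv()*T).as_rotvec()); s=R.inv().apply(np.array([x,y,z])-p)
        print(rv.round(1).tolist(),s.round(4).tolist())
E
python3 - <<'E'
from row import *
rows([(.30,-.44,.33,.3),(.546,-.2085,.33,-.14),(.546,-.2085,.189,-.14)])
from h import *
t=load("top0")
for p in [(466,122),(452,140),(390,345),(385,325),(255,330),(495,170),(505,250),(488,110)]: print(p,dep(t,*p))
E
```

```text
t 0.15 p [ 0.2445 -0.4925  0.2241] rpy [-3.1408 -0.      0.4608] F [-0.6227  0.2601  0.0651] w 0.09390217895874507 q [-1.1766  0.3003  1.5214 -0.      1.3207 -0.0666]
[-0.0, 0.0, 9.2] [0.0731, -0.0224, -0.1059]
[-0.0, 0.0, 34.4] [0.3963, -0.1204, -0.1058]
[-0.0, 0.0, 34.4] [0.3963, -0.1203, 0.0352]
(466, 122) [ 0.7169 -0.2518  0.2905]
(452, 140) [ 0.6955 -0.2428  0.2624]
(390, 345) [ 0.3181 -0.1747  0.0961]
(385, 325) [ 0.3544 -0.17    0.0861]
(255, 330) [0.3522 0.0959 0.0958]
(495, 170) [ 0.6489 -0.3308  0.2234]
(505, 250) [ 0.4967 -0.4405  0.0567]
(488, 110) [ 0.8193 -0.4644  0.0007]
```

send_rows:
  series:
    - [0,0,0,0,0,-0.05,1]
    - [0,0,8,0.04,-0.012,-0.08,1]
    - [0,0,16,0.08,-0.024,-0.106,1]
    - [0,0,24,0.125,-0.038,-0.106,1]
    - [0,0,30,0.17,-0.052,-0.106,1]
    - [0,0,34.4,0.215,-0.065,-0.106,1]
    - [0,0,34.4,0.26,-0.079,-0.106,1]
    - [0,0,34.4,0.3,-0.091,-0.106,1]

```text
time_s: 0.95
ee_pos: [0.4741, -0.2759, 0.3303]
eef_rot: [-3.141, 0.0, -0.139]
force: [-0.6, -1.1, 0.5]
grip_width: 0.094
```

Run:
```python
from row import *
rows([(.546,-.2085,.31,-.14),(.546,-.2085,.189,-.14)])
```

```text
t 0.95 p [ 0.4741 -0.2759  0.3303] rpy [-3.1415  0.0002 -0.1393] F [-0.6107 -1.1308  0.5205] w 0.09401253915029885 q [-0.5938  0.2401  1.3538  0.      1.5478  1.1162]
[-0.0, 0.0, 0.0] [0.0619, -0.0767, 0.0203]
[-0.0, 0.0, 0.0] [0.0619, -0.0767, 0.1413]
```

send_rows:
  series:
    - [0,0,0,0.025,-0.03,0.01,1]
    - [0,0,0,0.05,-0.06,0.02,1]
    - [0,0,0,0.062,-0.077,0.02,1]
    - [0,0,0,0.062,-0.077,0.02,1]
    - [0,0,0,0.062,-0.077,0.02,1]

```text
time_s: 1.45
ee_pos: [0.5447, -0.2102, 0.3102]
eef_rot: [3.142, 0.001, -0.139]
force: [0.8, -0.1, 0.2]
grip_width: 0.0939
```

Run:
```python
from row import *
import cv2
rows([(.546,-.2085,.189,-.14)])
from h import *
c=ctrl.camera("wrist");np.savez("w1.npz",**c)
im=c["pixels"][:,:,::-1].copy()
for z in (.215,.155):
  u,v=proj(c,[.546,-.2085,z]);print(u,v); cv2.circle(im,(int(u),int(v)),4,(0,0,255),1)
cv2.imwrite("pics/w1.png",im)
```

```text
t 1.45 p [ 0.5447 -0.2102  0.3102] rpy [ 3.1415  0.0005 -0.139 ] F [ 0.8079 -0.073   0.2212] w 0.09393390717898042 q [-0.4309  0.3304  1.2845 -0.0002  1.5272  1.2789]
[0.0, 0.0, 0.1] [0.0011, -0.0019, 0.1212]
256.9885805840279 202.77571853984313
257.4294086238719 186.4875172525562
```

View pics/w1.png

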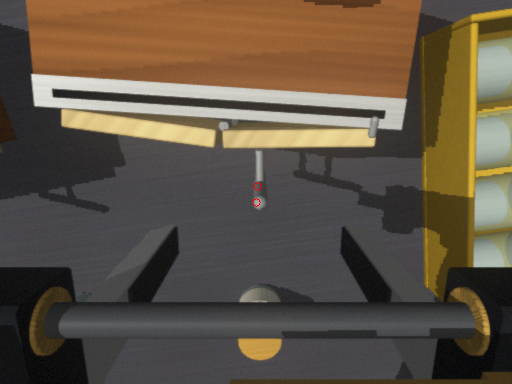

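The wrist view shows the bar top at (259,202), about 2 px from the prediction, and the leading panel parallel to the jaw axis. Next I'll descend and close.

send_rows:
  series:
    - [0,0,0,0.001,-0.001,0.04,1]
    - [0,0,0,0.001,-0.001,0.08,1]
    - [0,0,0,0.001,-0.001,0.11,1]
    - [0,0,0,0.001,-0.001,0.121,1]
    - [0,0,0,0.001,-0.001,0.121,0]
    - [0,0,0,0.001,-0.001,0.121,-1]
    - [0,0,0,0.001,-0.001,0.121,-1]
    - [0,0,0,0.001,-0.001,0.121,-1]
  force: 25

```text
time_s: 2.3
ee_pos: [0.5464, -0.2095, 0.1908]
eef_rot: [3.141, -0.002, -0.14]
force: [-0.0, -0.3, 0.2]
grip_width: 0.0653
```

send_rows:
  series:
    - [0,0,0,0,0,0,-1]
    - [0,0,0,0,0,0,-1]
    - [0,0,0,0,0,0,-1]

```text
time_s: 2.6
ee_pos: [0.5461, -0.2092, 0.1896]
eef_rot: [3.142, -0.0, -0.139]
force: [0.4, 0.6, 0.5]
grip_width: 0.0415
```

Run:
```python
from row import *
import cv2
rows([])
from h import *
for n in("wrist","top"):
  c=ctrl.camera(n);cv2.imwrite(f"pics/{n}2.png",c["pixels"][:,:,::-1])
```

```text
t 2.6 p [ 0.5461 -0.2092  0.1896] rpy [ 3.1416 -0.0001 -0.1395] F [0.4165 0.6277 0.4906] w 0.041505925679138175 q [-0.4285  0.406   1.4609 -0.      1.2745  1.2818]
```

View pics/wrist2.png

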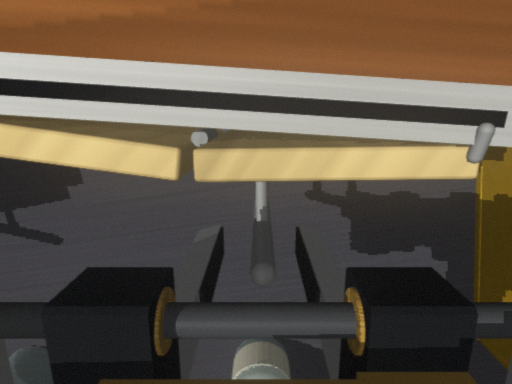

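The fingers are still closing around the bar, seen at (262,270) in the wrist view.

send_rows:
  series:
    - [0,0,0,0,0,0,-1]
    - [0,0,0,0,0,0,-1]
    - [0,0,0,0,0,0,-1]
    - [0,0,0,0,0,0,-1]
    - [0,0,0,0,0,0,-1]

```text
time_s: 3.2
ee_pos: [0.5462, -0.2106, 0.1895]
eef_rot: [3.139, -0.001, -0.14]
force: [2.7, -10.9, -3.3]
grip_width: 0.0118
```

```bash
cat > path.py <<'E'
from row import *
import sys
def bar(a,piv,th):
    x=-(.09*np.sin(a)+.059*np.cos(a)); y=-(.15*np.cos(a)+.059*np.sin(a))
    return np.array([piv[0]+x*np.cos(th)-y*np.sin(th),piv[1]+x*np.sin(th)+y*np.cos(th)])
th=np.radians(-11.3)
E
python3 - <<'E'
from path import *
o=ctrl.get_obs()
# pivot est by camera: L corner avg of the two views; L + (0,-.013)
L=np.array([.6411,-.0590]); ey=np.array([-np.sin(th),np.cos(th)]); cam=L-.014*ey
print("cam piv",cam)
for a0 in (.03,.06,.09):
    piv=o["ee_pos"][:2]-bar(a0,[0,0],th); print(a0,piv)
piv=o["ee_pos"][:2]-bar(.06,[0,0],th)
A=[.1,.2,.3,.4,.5,.6,.7,.8]
rows([(*bar(a,piv,th),.1896,th+a) for a in A])
E
```

```text
cam piv [ 0.6384 -0.0727]
0.03 [ 0.6364 -0.0739]
0.06 [ 0.6393 -0.0729]
0.09 [ 0.6421 -0.072 ]
t 3.2 p [ 0.5462 -0.2106  0.1895] rpy [ 3.1394 -0.0013 -0.1402] F [  2.6955 -10.9415  -3.2847] w 0.011770530265818957 q [-0.4298  0.4065  1.4604 -0.0018  1.2728  1.2817]
[0.1, -0.1, -2.5] [-0.0035, 0.0017, -0.0001]
[0.1, -0.1, -8.2] [-0.0117, 0.0048, -0.0001]
[0.1, -0.1, -13.9] [-0.0191, 0.0064, -0.0001]
[0.1, -0.1, -19.7] [-0.0255, 0.0064, -0.0001]
[0.1, -0.0, -25.4] [-0.031, 0.0049, -0.0001]
[0.1, -0.0, -31.1] [-0.0354, 0.0018, -0.0002]
[0.1, -0.0, -36.8] [-0.0387, -0.0027, -0.0002]
[0.1, -0.0, -42.6] [-0.0409, -0.0088, -0.0002]
```

send_rows:
  series:
    - [0,0,-2,-0.003,0.002,0,-1]
    - [0,0,-5,-0.007,0.004,0,-1]
    - [0,0,-8.2,-0.0115,0.006,0,-1]
    - [0,0,-11,-0.0155,0.007,0,-1]
    - [0,0,-14,-0.019,0.0075,0,-1]
    - [0,0,-17,-0.0225,0.0075,0,-1]
    - [0,0,-19.7,-0.0255,0.0075,0,-1]
    - [0,0,-19.7,-0.0255,0.0075,0,-1]

```text
time_s: 4.0
ee_pos: [0.5202, -0.2126, 0.1894]
eef_rot: [-3.141, -0.002, 0.206]
force: [4.4, 2.4, -2.4]
grip_width: 0.0112
```

Run:
```python
from path import *
A=[.5,.6,.7,.8,.9]
piv=[.6393,-.0729]
print(bar(.4,piv,th),th+.4)
rows([(*bar(a,piv,th),.1896,th+a) for a in A])
import cv2
c=ctrl.camera("top");cv2.imwrite("pics/top3.png",c["pixels"][:,:,::-1])
```

```text
[ 0.5201 -0.2134] 0.20277779452464076
t 4.0 p [ 0.5202 -0.2126  0.1894] rpy [-3.1413 -0.0015  0.2062] F [ 4.4094  2.426  -2.3562] w 0.011200732635873754 q [-0.4538  0.3558  1.5305  0.0012  1.2542  0.9104]
[-0.0, -0.1, -5.5] [-0.0049, -0.0026, -0.0002]
[-0.0, -0.1, -11.3] [-0.008, -0.007, -0.0002]
[-0.0, -0.1, -17.0] [-0.0096, -0.0124, -0.0002]
[0.0, -0.1, -22.7] [-0.0096, -0.0188, -0.0002]
[0.0, -0.1, -28.4] [-0.0081, -0.0262, -0.0002]
```

View pics/top3.png

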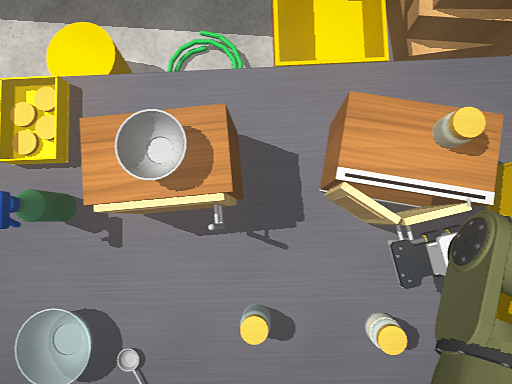

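The door is folding as modelled: the fold is at (402,222) in the top view, and forces are about 5 N. I'll carry on.

send_rows:
  series:
    - [0,0,-3.5,-0.003,-0.001,0,-1]
    - [0,0,-7,-0.006,-0.0035,0,-1]
    - [0,0,-11.3,-0.008,-0.007,0,-1]
    - [0,0,-15.5,-0.0092,-0.011,0,-1]
    - [0,0,-19,-0.0097,-0.0145,0,-1]
    - [0,0,-22.7,-0.0096,-0.0188,0,-1]
    - [0,0,-28.4,-0.008,-0.0262,0,-1]
    - [0,0,-28.4,-0.008,-0.0262,0,-1]

```text
time_s: 4.85
ee_pos: [0.5074, -0.1888, 0.1895]
eef_rot: [3.14, -0.001, 0.704]
force: [7.2, 0.5, -4.3]
grip_width: 0.0118
```

Run:
```python
from path import *
A=[1,1.1,1.2,1.3,1.4,1.42,1.44]
piv=[.6393,-.0729]
print(bar(.9,piv,th),th+.9)
rows([(*bar(a,piv,th),.1896,th+a) for a in A])
```

```text
[ 0.5069 -0.1887] 0.7027777945246407
t 4.85 p [ 0.5074 -0.1888  0.1895] rpy [ 3.1398 -0.0013  0.7036] F [ 7.2108  0.5099 -4.2645] w 0.011798180699997989 q [-0.4241  0.3105  1.591   0.0005  1.2379  0.4429]
[0.1, -0.1, -5.7] [0.0063, -0.0062, -0.0001]
[0.1, -0.1, -11.4] [0.0146, -0.012, -0.0001]
[0.1, -0.1, -17.1] [0.0245, -0.0176, -0.0001]
[0.1, -0.1, -22.9] [0.0359, -0.0232, -0.0001]
[0.1, -0.0, -28.6] [0.0487, -0.0285, -0.0001]
[0.1, -0.0, -29.7] [0.0514, -0.0295, -0.0001]
[0.1, -0.0, -30.9] [0.0542, -0.0305, -0.0001]
```

send_rows:
  series:
    - [0,0,-5.7,0.0063,-0.0062,0,-1]
    - [0,0,-11.4,0.0146,-0.012,0,-1]
    - [0,0,-14.3,0.0195,-0.0148,0,-1]
    - [0,0,-17.1,0.0245,-0.0176,0,-1]
    - [0,0,-20,0.03,-0.0204,0,-1]
    - [0,0,-22.9,0.0359,-0.0232,0,-1]
    - [0,0,-25.7,0.0422,-0.0258,0,-1]
    - [0,0,-27.5,0.046,-0.0275,0,-1]

```text
time_s: 5.65
ee_pos: [0.5243, -0.1385, 0.1895]
eef_rot: [3.141, 0.0, 1.182]
force: [1.5, -4.0, -1.1]
grip_width: 0.0116
```

Run:
```python
from path import *
A=[1.38,1.4,1.42,1.44,1.46]
piv=[.6393,-.0729]
rows([(*bar(a,piv,th),.1896,th+a) for a in A])
```

```text
t 5.65 p [ 0.5243 -0.1385  0.1895] rpy [3.141  0.0004 1.1817] F [ 1.5043 -4.0234 -1.0898] w 0.011561314000251413 q [-0.3255  0.3134  1.5872 -0.0005  1.2404  0.0638]
[0.0, 0.0, -0.1] [0.0005, 0.0003, -0.0001]
[0.0, 0.0, -1.2] [0.0034, 0.0006, -0.0001]
[0.0, 0.0, -2.4] [0.0062, 0.0009, -0.0001]
[0.0, 0.0, -3.5] [0.0092, 0.0013, -0.0001]
[0.0, 0.0, -4.6] [0.0121, 0.0017, -0.0001]
```

send_rows:
  series:
    - [0,0,-1,0.003,0.0005,0,-1]
    - [0,0,-2.4,0.006,0.001,0,-1]
    - [0,0,-3,0.008,0.001,0,-1]
    - [0,0,-3.5,0.0092,0.0013,0,-1]
    - [0,0,-3.5,0.0092,0.0013,0,-1]

```text
time_s: 6.15
ee_pos: [0.5281, -0.1314, 0.1895]
eef_rot: [-3.141, 0.002, 1.241]
force: [-6.9, -9.6, 0.3]
grip_width: 0.0111
```

Run:
```python
from path import *
import cv2
piv=[.6393,-.0729]
for a in (1.4,1.42,1.44): print(a,bar(a,piv,th),th+a)
rows([])
c=ctrl.camera("top");cv2.imwrite("pics/top4.png",c["pixels"][:,:,::-1])
```

```text
1.4 [ 0.5261 -0.1356] 1.2027777945246407
1.42 [ 0.5275 -0.133 ] 1.2227777945246407
1.44 [ 0.529  -0.1305] 1.2427777945246408
t 6.15 p [ 0.5281 -0.1314  0.1895] rpy [-3.1407  0.0023  1.2407] F [-6.9391 -9.611   0.2697] w 0.011103070925268228 q [-0.3102  0.3186  1.5804 -0.0024  1.2436  0.0207]
```

View pics/top4.png

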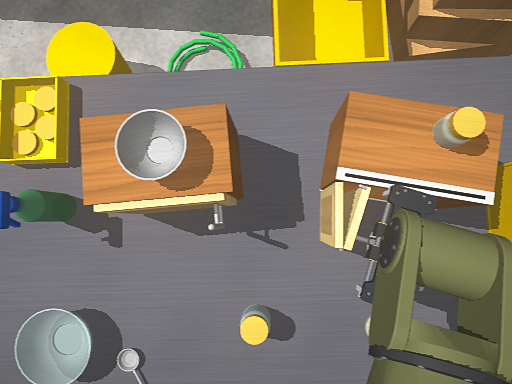

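The panels are folded flat together at about (345,215) in the top view. The rising force suggests the stop. I'll nudge once to confirm.

send_rows:
  series:
    - [0,0,0,0.0015,0,0,-1]
    - [0,0,0,0.003,0,0,-1]
    - [0,0,0,0.003,0,0,-1]

```text
time_s: 6.5
ee_pos: [0.5286, -0.13, 0.1894]
eef_rot: [-3.14, 0.005, 1.24]
force: [-11.5, -19.8, 2.6]
grip_width: 0.0117
```

The force rose to 23 N with almost no motion, so the door is at its stop. I'll ease off elastically and let go.

send_rows:
  series:
    - [0,0,0,-0.003,0,0,-1]
    - [0,0,0,-0.003,0,0,-0.5]
    - [0,0,0,-0.003,0,0,0]
    - [0,0,0,-0.003,0,0,0]
    - [0,0,0,-0.003,0,0,0]
    - [0,0,0,-0.003,0,0,0]
    - [0,0,0,-0.003,0,0,0]

```text
time_s: 7.2
ee_pos: [0.5288, -0.1303, 0.1895]
eef_rot: [3.142, -0.0, 1.241]
force: [-0.6, -0.8, 0.6]
grip_width: 0.0471
```

Run:
```python
from path import *
import cv2
rows([])
c=ctrl.camera("wrist");cv2.imwrite("pics/w5.png",c["pixels"][:,:,::-1])
```

```text
t 7.2 p [ 0.5288 -0.1303  0.1895] rpy [ 3.1416 -0.      1.241 ] F [-0.6282 -0.7899  0.5754] w 0.04709565384577209 q [-0.3089  0.3188  1.5801  0.      1.2426  0.0208]
```

View pics/w5.png

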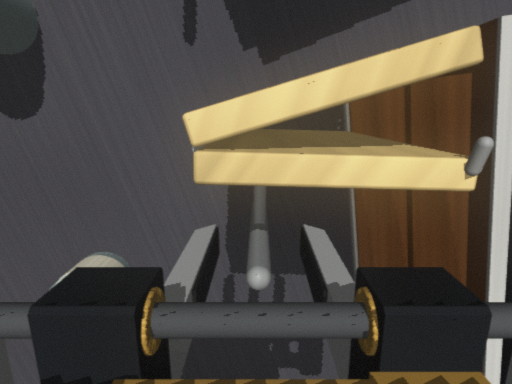

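The bar at (259,275) is free between the fingers and the panels are folded. Next I'll rise and then back off.

send_rows:
  series:
    - [0,0,0,0,0,-0.03,0]
    - [0,0,0,0,0,-0.07,0]
    - [0,0,0,0,0,-0.11,0]
    - [0,0,0,-0.04,0,-0.13,0]
    - [0,0,0,-0.08,0,-0.13,0]
    - [0,0,0,-0.12,0,-0.13,0]
    - [0,0,0,-0.16,0,-0.13,0]
    - [0,0,0,-0.16,0,-0.13,0]

```text
time_s: 8.05
ee_pos: [0.4754, -0.2852, 0.3191]
eef_rot: [-3.141, 0.0, 1.237]
force: [0.9, -0.6, 0.4]
grip_width: 0.0473
```

Run:
```python
from path import *
import cv2
from h import *
rows([])
c=ctrl.camera("top");im=c["pixels"][:,:,::-1].copy()
s=ctrl.camera("scene")
piv=[.6393,-.0729]
for a in (1.3,1.42): 
    print(a,proj(c,[*bar(a,piv,th),.215]))
cv2.imwrite("pics/top6.png",im);cv2.imwrite("pics/scene6.png",s["pixels"][:,:,::-1])
```

```text
t 8.05 p [ 0.4754 -0.2852  0.3191] rpy [-3.1411  0.0005  1.237 ] F [ 0.8534 -0.5878  0.4424] w 0.047347152424493055 q [-0.6061  0.2575  1.3575 -0.0006  1.5269 -0.2723]
1.3 (np.float64(389.70890568374614), np.float64(248.7370155821335))
1.42 (np.float64(380.70897212115733), np.float64(244.45312050874898))
```

View pics/top6.png

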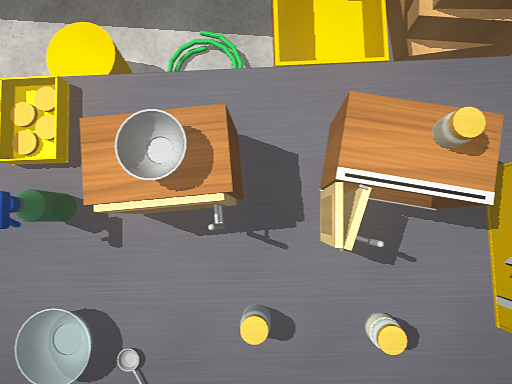

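View pics/scene6.png

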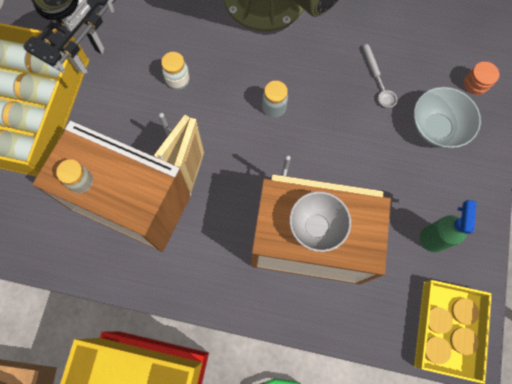

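The bar top is at about (379,244) in the top view. The prediction was (381,244) at a = 1.42 and (390,249) at 1.3, so the door is at its stop. The plain door is unchanged and the robot is clear.

```bash
python3 -c "
from station import ctrl
print(ctrl.hand_in())"
```

```text
the job is handed in; nothing more can be done
None
```

The two-panel door is fully open and released, with both panels folded up along the track. I handed the job in at about 8.2 s, inside the 35 s limit.

- **What I did:** I gripped the top of the bar pull on the right-hand cupboard (the -y one, with the track). I drew it along the fold arc, turning the gripper with the leading panel, then let go and backed clear.
- **At the stop:** a last nudge raised the wrist force to about 23 N with almost no motion.
- **Last pictures:** the bar top is within about 2 px of where a = 1.42 predicts, so the door stayed put after release. The plain door looks unchanged and shut, nothing has fallen, and the gripper is clear with only sensor-noise force.
- **Disagreements:** the scene and top cameras differed by 2–3 mm on the bar's position, and the grip took that up. The commanded angle ran to about 1.44, slightly past the nominal stop, which fits my estimate of the starting crack (about 0.06 rad) being off by a few hundredths. No check failed.

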